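# Overhang the fixture plate to its line and hold it down

## Robot

A 6-joint arm with a two-finger parallel gripper is mounted at the origin on the work surface. World frame = base frame: x ahead of the robot, y to its left, z up, the work surface at z = 0. Lengths are in m, angles in rad, forces in N, time in s.
With the tool pointing down it reaches from about 0.325 to 0.775 m from the base axis. Payload 5.5 kg.
Tool frame: the origin (TCP) lies between the finger pads; the fingertips stand 8 mm ahead of it and the grasp point (between the pads) lies 11 mm behind it (tcp_to_tips is the distance from the TCP to the fingertips, in m); z points along the fingers, y is the direction in which the jaws open and shut (so a half turn about z gives the same grasp; the last joint's range is limited). The gripper opens to 88 mm and grips with 3 to 60 N. Pads are 20 mm wide; open, the fingers measure 115 mm over their backs; the gripper's body (75 mm by 178 mm) begins 61 mm behind the grasp point.
Start: joints at [-1.218, 0.091, 1.231, -0, 1.82, -0.057], TCP at [0.239, -0.55, 0.231] pointing down, gripper open.
Joint ranges: [-2.87, 2.87], [-0.86, 2.18], [0.17, 2.46], [-1.51, 4.65], [0.06, 2.69], [-2.65, 2.65]. Speed limits (rad/s): [2.57, 2.57, 3.01, 3.14, 3.14, 3.14].

## Interface

Orientations are given as a unit quaternion [w, x, y, z].
In Python, from bench import * gives the robot as it stands. Calls block until the motion is done:
- move_to(position, orientation): joint-space move of the TCP to a pose.
- move_l(position, speed=0.15, orientation=None): straight line of the TCP; orientation=None keeps the orientation; speed is the mean speed in m/s.
- movej(angles): joint-space move.
- gripper_open() and close(): open the fingers fully, or close them until they stop; the grip force is fixed at half the most.
- hold(seconds).
- inverse_kinematics(position, orientation): joint angles nearest the present ones, or None.
- state(): the state.
- get_image(name): name is "scene" or "top" or "wrist"; returns a dict with "frame" (480x640x3 uint8, blue, green, red), "depth" (480x640 float32, m along the optical axis (not along the pixel's ray), 0 where there is no reading), "camera_matrix" (3x3 intrinsics, pixels), "k1" (the pictures are not rectified: a ray, as slopes to the right and down, at radius r is drawn at 1 + k1 r^2 times it, then the intrinsics apply), "view" (4x4, takes a point from world to camera coordinates). Camera axes: x right, y up, looking along -z (the intrinsics and any distortion apply to the point x, -y, -z); pixel columns grow to the right and rows downward; lengths in m; the calibration is good to about 2 mm. A picture is of the moment at which its call begins.
A pose or a line that the arm cannot do raises IKError and nothing moves.
- job_done(): hands the job in, once; it reports no verdict.
The state is a dict: "time": time; "joint_pos": joint angles; "dq": joint speeds; "joint_torque": joint torques, N m; "ee_pos": TCP position; "ee_rot": TCP orientation; "ft_force": force on the tool from outside, world axes, zero at the start; "moment": the same for the moment, N m; "finger_gap": finger opening in m.
Only numpy, scipy, OpenCV 4.12 (cv2) and the standard library are available. Lean on these libraries where they do the work, as an engineer would, in place of code of your own. Each camera call takes 0.05 s, during which the arm holds its last target.

## Task

The aluminium fixture plate lies on the iron raising block with its bracket end outward. Slide it further out, keeping it flat on the block all the way, until the black line across it lies along the block's outer edge, so that the screws under the bracket can be got at from below. It would tip before it gets there, so keep hold of its back end, finish while still holding it flat on the block, and leave the other things on the bench alone.

Things in the scene. Friction and masses are not known exactly. Their poses are not given: they have to be found in the camera images.
- block: Dark cast-iron raising block bolted to the bench (cannot move): 220 mm long (its x), 160 mm wide (its y), 90 mm high, flat smooth top; origin at the centre of its underside, z up. Its outer end is the +x end, the end above which the plate's bracket end sticks out. Two low lugs stand out 25 mm from the middle of its sides, at bench height.
- block_edge (a point): Middle of the block's outer top edge: 110 mm from the block's centre along its x, 90 mm above the bench. Its x axis points outward, square to the edge; y runs along the edge; z up.
- plate: Loose plate of bare aluminium, 0.65 to 1 kg with its bracket, 300 mm long (its x; +x is the outer end), 46 mm wide (y), 14 mm thick, lying flat on the block; origin at the centre of its underside, z up. A grey angle bracket 50 mm high is screwed on the last 66 mm of its outer end; two 8 mm dowels 20 mm high stand 45 mm outward of its centre. The back half is bare.
- plate_tail (a point): Where to hold the plate: mid-width and mid-thickness (7 mm above its underside), 30 mm in from its back end, 120 mm behind its centre. Axes as the plate's: x outward along it, y across it, z up. The plate is gripped here across its 46 mm width from above, or pressed down.
- plate_line (a point): Middle of the 4 mm black line straight across the plate's top and sides: 160 mm from its outer end, 10 mm behind its centre, 110 mm outward of plate_tail, 7 mm above the underside. Axes as the plate's. The balance point lies about 47 mm outward of the plate's centre: the plate tips once this line is nearer than about 57 mm to the edge unless its back end is held.
- spanner: Steel spanner, 170 mm long, lying on the bench beside the block; leave it alone.
- oil_mid (a point): Centre of a green oil can, 56 mm across, 120 mm high, standing on the bench; leave it alone.
- dish_mid (a point): Centre of a steel parts dish, 90 mm across, 30 mm high, standing on the bench; leave it alone.

How it is judged:
By the outcome, as a careful person would: the job done as asked, in the order asked, and still so for the second after the job is handed in, while the arm keeps its last pose, push and grip.
It also fails if it takes over 32 s, if anything falls off the work surface, if the arm or the gripper's body presses on something with over 40 N, if the wrist force passes 120 N, or if a joint passes its speed limit or range.

## Working session

There is one attempt and no reset: what is moved stays moved. The work goes in short steps, each a Python script; the robot and the scene stay as the last script left them, time stands still between calls to the robot, and variables do not carry over. Pictures are saved under pics/ and viewed, and the job is handed in when it is done.

```bash
mkdir -p pics; ls; python3 - <<'E'
from bench import *
import cv2,numpy as np
for n in ("scene","top"):
    im=get_image(n); cv2.imwrite(f"pics/{n}0.png",im["frame"]); np.savez(f"{n}0.npz",**{k:v for k,v in im.items()})
    print(n,im["camera_matrix"].tolist(),im["k1"],im["view"].round(4).tolist())
print(state())
E
```

```text
pics
scene [[455.5461514437564, 0.0, 321.032749677764], [0.0, 455.5461514437564, 239.8469854875459], [0.0, 0.0, 1.0]] -0.055934004774999393 [[0.3383, 0.9408, 0.0183, -0.208], [-0.5815, 0.1937, 0.7901, 0.2472], [0.7399, -0.278, 0.6126, -1.3155], [0.0, 0.0, 0.0, 1.0]]
top [[433.35160527077477, 0.0, 321.53139002637437], [0.0, 433.35160527077477, 243.38835234306595], [0.0, 0.0, 1.0]] -0.014284428674248341 [[-0.0199, -0.9998, -0.0081, 0.0326], [0.9886, -0.0209, 0.1494, -0.5872], [-0.1495, -0.0051, 0.9887, -0.7552], [0.0, 0.0, 0.0, 1.0]]
{'time': 0.1, 'joint_pos': array([-1.21768403e+00,  9.17949134e-02,  1.23173289e+00, -7.84802082e-07,
        1.81979159e+00, -5.66697602e-02]), 'dq': array([ 0.00117922, -0.00073606, -0.00364036, -0.00086789, -0.00022883,
        0.00100073]), 'joint_torque': array([ 3.78927376e-03, -4.47857273e+01, -4.07569778e+01,  7.01060216e-02,
        2.84794247e-02, -8.63615082e-05]), 'ee_pos': array([ 0.23897721, -0.55009238,  0.22963154]), 'ee_rot': array([-8.53846614e-04,  9.79082816e-01,  2.03460299e-01, -1.27877855e-04]), 'ft_force': array([-0.53707756, -0.18786171,  0.34083097]), 'moment': array([-0.00890438,  0.01132497,  0.02764183]), 'finger_gap': 0.0877714399379689}
```

View pics/scene0.png

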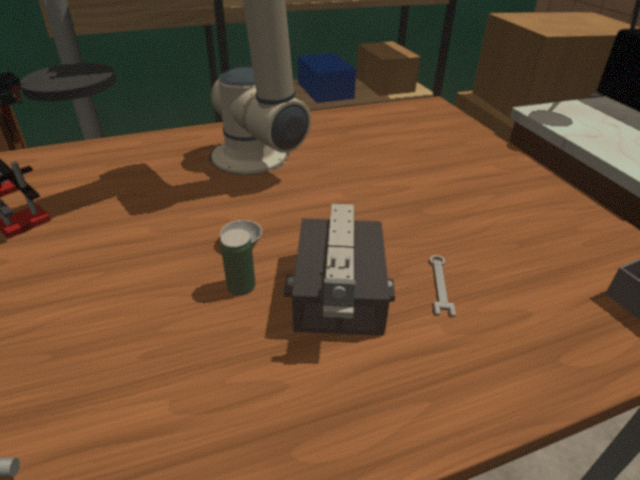

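View pics/top0.png

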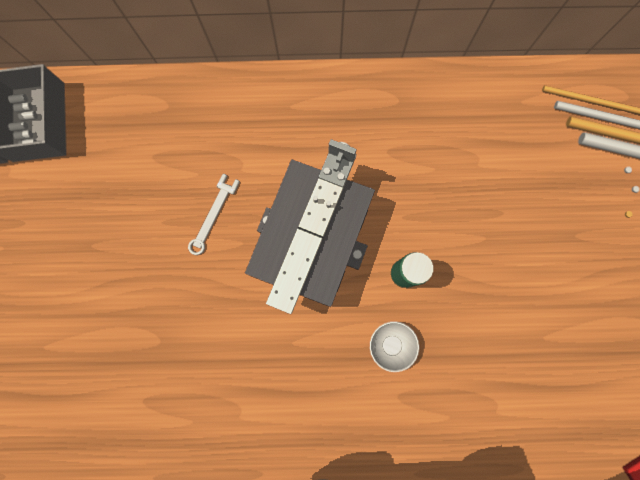

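Both views show the plate on the block. In the top view the line runs from about (299,229) to (323,238), the back end from (267,304) to (291,314), and the block's outer edge from (292,160) to (374,188). Next I'll measure these.

```bash
cat > h.py <<'E'
import numpy as np,cv2
def ray(im,uv):
    p=cv2.undistortPoints(np.array(uv,float).reshape(-1,1,2),im["camera_matrix"],np.array([float(im["k1"]),0,0,0])).reshape(-1,2)
    V=np.array(im["view"]);R=V[:3,:3];t=V[:3,3]
    d=np.c_[p[:,0],-p[:,1],-np.ones(len(p))]@R
    return -R.T@t,d
def onplane(im,uv,z):
    o,d=ray(im,uv); s=(z-o[2])/d[:,2]; return o+s[:,None]*d
def proj(im,P):
    V=np.array(im["view"]);c=np.atleast_2d(P)@V[:3,:3].T+V[:3,3]
    c=c*[1,-1,-1]
    return cv2.projectPoints(c,np.zeros(3),np.zeros(3),im["camera_matrix"],np.array([float(im["k1"]),0,0,0]))[0].reshape(-1,2)
E
python3 - <<'E'
import numpy as np,cv2
from h import *
im=dict(np.load("top0.npz"))
f=im["frame"]; d=im["depth"]
# points cloud heights
v,u=np.mgrid[0:480,0:640]; o,r=ray(im,np.c_[u.ravel(),v.ravel()])
P=(o+r*d.ravel()[:,None]).reshape(480,640,3)
roi=np.zeros((480,640),bool); roi[130:325,230:400]=1
Z=P[...,2]
print(np.histogram(Z[roi&(d>0)],bins=np.arange(0,.18,.01)))
hsv=cv2.cvtColor(f,cv2.COLOR_BGR2HSV)
m=(roi&(hsv[...,2]>170)&(hsv[...,1]<70)&(Z>.08)&(Z<.115)).astype(np.uint8)
print("plate",m.sum(),cv2.minAreaRect(np.argwhere(m)[:,::-1].astype(np.float32)), np.median(Z[m>0]))
b=(roi&(hsv[...,2]<110)&(hsv[...,1]<90)&(Z>.075)).astype(np.uint8)
q=np.hstack([cv2.resize(f[130:325,230:400],None,fx=3,fy=3,interpolation=cv2.INTER_CUBIC)])
mm=cv2.resize((m*255+b*120)[130:325,230:400],None,fx=1.5,fy=1.5)
q[:mm.shape[0]//1,:0]=0
cv2.imwrite("pics/zoom.png",q);cv2.imwrite("pics/mask.png",mm)
print("blockZ",np.median(Z[b>0]))
np.save("P.npy",P)
E
```

```text
(array([14989,   433,   121,    40,    21,    23,    39,    18,  1739,
        6274,  3652,   666,   138,    83,    85,   186,     0]), array([0.  , 0.01, 0.02, 0.03, 0.04, 0.05, 0.06, 0.07, 0.08, 0.09, 0.1 ,
       0.11, 0.12, 0.13, 0.14, 0.15, 0.16, 0.17]))
plate 3395 ((308.8919677734375, 233.66305541992188), (26.849138259887695, 162.0652618408203), 22.590164184570312) 0.10501873758373548
blockZ 0.09105485678592906
```

View pics/zoom.png

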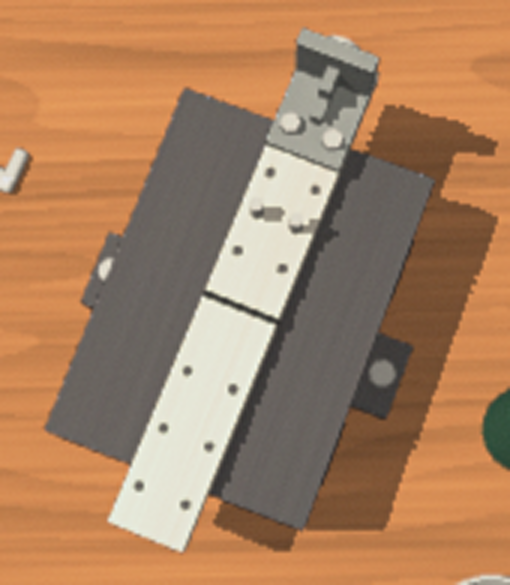

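View pics/mask.png

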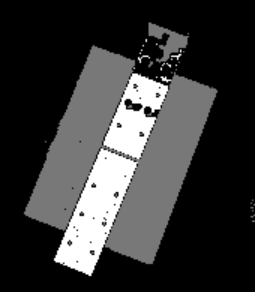

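The zoomed view shows the plate's back end overhanging the block's back edge. The masks are clean, so I'll fit metric rectangles to them.

```bash
cat > meas.py <<'E'
import numpy as np,cv2
from h import *
def rect(xy):
    (c,s,a)=cv2.minAreaRect(xy.astype(np.float32)); b=cv2.boxPoints((c,s,a))
    e=[b[1]-b[0],b[2]-b[1]]; e=max(e,key=np.linalg.norm); 
    th=np.arctan2(e[1],e[0]); th=(th+np.pi/2)%np.pi-np.pi/2
    return np.array(c),sorted(s),th
def masks(im,roi_px=(130,325,230,400)):
    f=im["frame"];d=im["depth"];v,u=np.mgrid[0:480,0:640]; o,r=ray(im,np.c_[u.ravel(),v.ravel()])
    Z=(o+r*d.ravel()[:,None]).reshape(480,640,3)[...,2]
    roi=np.zeros((480,640),bool); a=roi_px;roi[a[0]:a[1],a[2]:a[3]]=1
    hsv=cv2.cvtColor(f,cv2.COLOR_BGR2HSV)
    m=roi&(hsv[...,2]>170)&(hsv[...,1]<70)&(Z>.09)&(Z<.115)
    b=roi&(hsv[...,2]<110)&(hsv[...,1]<90)&(Z>.075)&(Z<.1)
    return m.astype(np.uint8),b.astype(np.uint8)
def big(m):
    n,l,s,c=cv2.connectedComponentsWithStats(m); return (l==1+np.argmax(s[1:,4])).astype(np.uint8)
E
python3 - <<'E'
from meas import *
im=dict(np.load("top0.npz")); m,b=masks(im)
b=cv2.morphologyEx(b,cv2.MORPH_OPEN,np.ones((3,3),np.uint8))
px=lambda M:np.argwhere(M)[:,::-1].astype(float)
B=onplane(im,px(b),.09)[:,:2]; c,s,th=rect(B); print("block",c,s,np.degrees(th))
m=big(cv2.morphologyEx(m,cv2.MORPH_CLOSE,np.ones((5,5),np.uint8)))
A=onplane(im,px(m),.104)[:,:2]
# plate direction: fit centre of rows from side edges over bare section
c2,s2,th2=rect(A); print("plate bare",c2,s2,np.degrees(th2))
# outward direction
for t,name,X,cc in((th,"block",B,c),(th2,"plate",A,c2)):
    e=np.array([np.cos(t),np.sin(t)]);n=np.array([-e[1],e[0]])
    q=(X-cc)@np.c_[e,n]; print(name,np.percentile(q[:,0],[0,.5,99.5,100]),np.percentile(q[:,1],[0,.5,99.5,100]))
e=np.array([np.cos(th2),np.sin(th2)]);n=np.array([-e[1],e[0]])
# line: dark pixels in plate
g=im["frame"].max(2); ys,xs=np.where(m|1); 
pp=onplane(im,np.c_[xs,ys],.104)[:,:2]; q=(pp-c2)@np.c_[e,n]
sel=(abs(q[:,1])<.018)
h=[];bins=np.arange(-.12,.12,.002)
G=g[ys,xs]
for i in range(len(bins)-1):
    k=sel&(q[:,0]>=bins[i])&(q[:,0]<bins[i+1]); h.append(G[k].mean())
h=np.array(h); 
lo=np.argsort(h[20:80])[:6]+20; print(bins[lo],h[lo])
i=lo[0]; k=sel&(abs(q[:,0]-bins[i])<.006); w=np.clip(210-G[k].astype(float),0,None); 
x=(q[k,0]*w).sum()/w.sum(); print("line x",x,"fit",np.degrees(np.polyfit(q[k,1],q[k,0],1,w=w)[0]))
print("line world",c2+e*x)
E
```

```text
block [0.60370159 0.03944704] [0.15951873362064362, 0.2198963761329651] -22.131533
plate bare [0.58586955 0.0459635 ] [0.04568243771791458, 0.2512403428554535] -23.101372
block [-0.10994822 -0.10821216  0.1078245   0.10994818] [-0.07975938 -0.07919931  0.07814419  0.07975935]
plate [-0.12562011 -0.12453976  0.11409123  0.12562024] [-0.02284117 -0.02238728  0.02244102  0.02284128]
[ 0.014  0.012 -0.068 -0.032 -0.03  -0.066] [ 78.         109.08695652 198.22222222 201.04166667 202.25925926
 202.95833333]
line x 0.014258946625736572 fit 0.22819383513693173
line world [0.5989851  0.04036887]
```

```bash
cat > plan.py <<'E'
import numpy as np
from scipy.spatial.transform import Rotation as R
def quat(th,flip=1):
    n=flip*np.array([-np.sin(th),np.cos(th),0]);z=np.array([0,0,-1.])
    x=np.cross(n,z); q=R.from_matrix(np.c_[x,n,z]).as_quat(); return q[[3,0,1,2]]
c=np.array([.6037,.03945]); thb=np.radians(-22.13); line=np.array([.59899,.04037]); thp=np.radians(-23.1)
eb=np.array([np.cos(thb),np.sin(thb)]);nb=np.array([-eb[1],eb[0]]);ep=np.array([np.cos(thp),np.sin(thp)])
tail=line-.110*ep
E
python3 - <<'E'
from bench import *
from plan import *
import cv2
s=state(); print("tail",tail)
best=None
for f in(1,-1):
    for p in([*tail,.22],[*tail,.101],[*c,.101]):
        j=inverse_kinematics(p,quat(thp,f)); print(f,None if j is None else np.round(j,2))
j1=[inverse_kinematics([*tail,.22],quat(thp,f)) for f in(1,-1)]
ok=[(np.abs(np.array(j)-s["joint_pos"]).max(),f) for j,f in zip(j1,(1,-1)) if j is not None]
f=min(ok)[1]; print("flip",f); open("flip","w").write(str(f))
move_to([*tail,.22],quat(thp,f))
s=state(); print(s["time"],s["ee_pos"])
im=get_image("wrist"); cv2.imwrite("pics/w1.png",im["frame"]); np.savez("w1.npz",**im)
E
```

```text
tail [0.49780964 0.08352708]
1 [ 0.1  -0.17  1.5  -0.    1.81 -1.07]
1 [ 0.1  -0.15  1.7  -0.    1.6  -1.07]
1 [ 0.01  0.12  1.43 -0.    1.59 -1.16]
-1 [ 0.1  -0.17  1.5  -0.    1.81  2.07]
-1 [ 0.1  -0.15  1.7  -0.    1.6   2.07]
-1 [ 0.01  0.12  1.43 -0.    1.59  1.98]
flip 1
2.5333 [0.49800919 0.08283886 0.21999292]
```

View pics/w1.png

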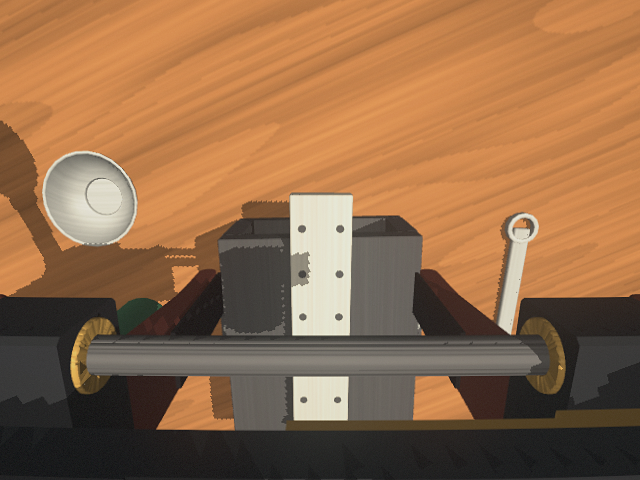

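The wrist picture shows the plate centred between the fingers, with its edges at columns 290 and 352 and its back end at row 194. The block's sides are at columns 222 and 420. I'll check yaw and tail position from this view.

```bash
python3 - <<'E'
from meas import *
from plan import *
im=dict(np.load("w1.npz")); f=im["frame"]; g=f.max(2).astype(int)
hsv=cv2.cvtColor(f,cv2.COLOR_BGR2HSV)
L=[];Rr=[];
for v in range(200,330,2):
    r=(hsv[v,:,1]<45)&(hsv[v,:,2]>150); k=np.where(r[270:375])[0]+270
    if len(k): L.append((k.min()-.5,v));Rr.append((k.max()+.5,v))
for nme,p in(("L",L),("R",Rr)):
    W=onplane(im,p,.104)[:,:2]; l=cv2.fitLine(W.astype(np.float32),cv2.DIST_HUBER,0,.001,.001).ravel()
    th=np.degrees(np.arctan(l[1]/l[0])); off=(l[2:]-tail)@[-np.sin(thp),np.cos(thp)]; print("plate",nme,th,off)
# block sides
for nme,a,b in(("bL",205,260),("bR",390,440)):
    p=[]
    for v in range(242,268,2):
        r=(hsv[v,:,1]<90)&(hsv[v,:,2]<130); k=np.where(r[a:b])[0]+a
        p.append((k.min()-.5 if nme=="bL" else k.max()+.5,v))
    W=onplane(im,p,.09)[:,:2];l=cv2.fitLine(W.astype(np.float32),cv2.DIST_HUBER,0,.001,.001).ravel()
    print(nme,np.degrees(np.arctan(l[1]/l[0])),(l[2:]-c)@nb)
col=g[185:205,305:340].mean(1); v=185+np.argmax(np.diff(hsv[185:205,305:340,1].mean(1))<-20); print("end row",v)
W=onplane(im,[(321,v+.5)],.104)[0,:2]; print("tail from end",W+.03*ep, tail)
# block back top edge
p=[]
for u in list(range(226,285,3))+list(range(358,415,3)):
    k=np.where(hsv[225:250,u,2].astype(int)>0)[0]; d=np.diff(g[225:250,u]); p.append((u,225+np.argmax(d)+.5))
print(p[::6])
# top image: plate side edges
t=dict(np.load("top0.npz")); m,b=masks(t)
b=big(cv2.morphologyEx(b,cv2.MORPH_OPEN,np.ones((3,3),np.uint8)))
m=big(cv2.morphologyEx(m,cv2.MORPH_CLOSE,np.ones((5,5),np.uint8)))
for nm,M,z,cc,th,rx,ry,ya in(("plate",m,.104,line,thp,(-.13,.03),(.015,.03),0),("block side",b,.09,c,thb,(-.1,.1),(.07,.09),0)):
    q,_=cv2.findContours(M,0,cv2.CHAIN_APPROX_NONE); q=max(q,key=len).reshape(-1,2).astype(float)
    W=onplane(t,q,z)[:,:2]; e=np.array([np.cos(th),np.sin(th)]);n=np.array([-e[1],e[0]]); Q=(W-cc)@np.c_[e,n]
    for s in(1,-1):
        k=(Q[:,0]>rx[0])&(Q[:,0]<rx[1])&(s*Q[:,1]>ry[0])&(s*Q[:,1]<ry[1])
        P=np.polyfit(Q[k,0],Q[k,1],1); print(nm,s,np.degrees(th+np.arctan(P[0])),P[1])
    if nm!="plate":
        for s in (1,-1):
            k=(abs(Q[:,1])>.03)&(abs(Q[:,1])<.07)&(abs(s*Q[:,0]-.11)<.012)
            P=np.polyfit(Q[k,1],Q[k,0],1); print("end",s,np.degrees(th-np.arctan(P[0])),P[1])
E
```

```text
plate L -23.193779 -0.020504571210395246
plate R -23.069921 0.024697192010274618
bL -21.308918 -0.07743394552208542
bR -22.35214 0.08177213462062326
end row 191
tail from end [0.49694068 0.08643638] [0.49780964 0.08352708]
[(226, np.float64(238.5)), (244, np.float64(238.5)), (262, np.float64(238.5)), (280, np.float64(248.5)), (370, np.float64(236.5)), (388, np.float64(235.5)), (406, np.float64(235.5))]
plate 1 -23.388445591518742 0.02160406259314557
plate -1 -23.236495903301616 -0.021920305030263838Traceback (most recent call last):
  File "<stdin>", line 36, in <module>
    raise TypeError("expected non-empty vector for x")
TypeError: expected non-empty vector for x
```

```bash
python3 - <<'E'
from bench import *
from plan import *
import cv2
q=quat(np.radians(-23.2)); t=tail+.001*np.array([-ep[1],ep[0]])
move_l([*t,.13],.15,q); s=state(); print(s["time"],s["ee_pos"],s["ft_force"])
move_l([*t,.1015],.05); s=state(); print(s["time"],s["ee_pos"],s["ft_force"])
close(); s=state(); print(s["time"],s["ee_pos"],s["ft_force"],s["moment"],s["finger_gap"])
im=get_image("top"); cv2.imwrite("pics/t2.png",im["frame"][130:330,230:410].repeat(3,0).repeat(3,1)); np.savez("t2.npz",**im)
im=get_image("scene"); cv2.imwrite("pics/s2.png",im["frame"][170:360,220:460].repeat(3,0).repeat(3,1)); np.savez("s2.npz",**im)
E
```

```text
3.3333 [0.49863213 0.08440374 0.13102437] [-1.07863269  0.18692817  0.27345447]
4.05 [0.49820886 0.08444943 0.10148726] [-0.48539118  0.34712738  0.07067257]
4.775 [0.49819472 0.08449228 0.10150719] [-0.07800566  0.33084809  1.07546345] [ 0.1115965  -0.13195459  0.06562425] 0.04595654166706106
```

View pics/t2.png

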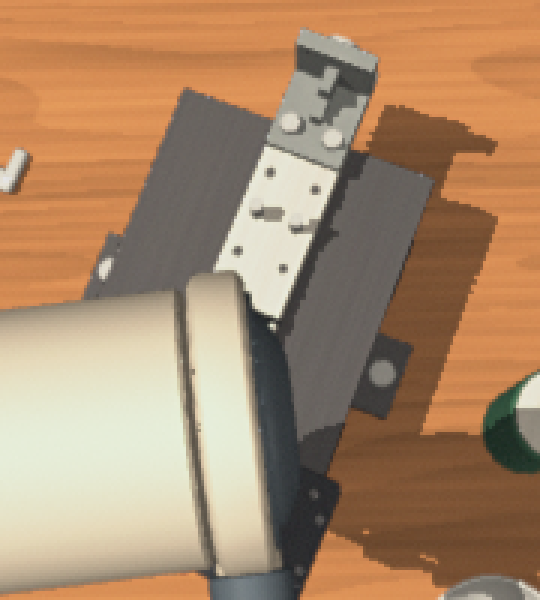

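View pics/s2.png

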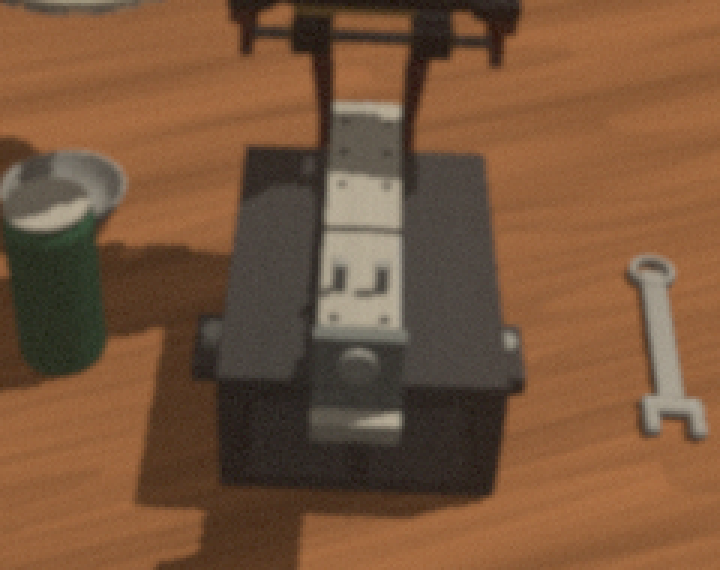

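The plate is gripped with a 46 mm gap, still flat and not shifted. I'll slide part way with a light downward bias and watch the forces.

```bash
python3 - <<'E'
from bench import *
from plan import *
import cv2
p0=tail+.001*np.array([-ep[1],ep[0]])
def rep(): s=state(); print(round(s["time"],2),s["ee_pos"].round(4),s["ft_force"].round(2),s["moment"].round(2),round(s["finger_gap"],4))
z=.1015
for dz in(.0005,.001):
    move_l([*p0,z-dz],.02); rep()
for d,th in((.02,-23.0),(.05,-22.6),(.09,-22.13)):
    move_l([*(p0+d*eb),z-.001],.04,quat(np.radians(th))); rep()
for n in("scene","top"):
    im=get_image(n); np.savez(n[0]+"3.npz",**im); sl=(slice(150,350),slice(220,460)) if n=="scene" else (slice(90,290),slice(240,440)); cv2.imwrite(f"pics/{n[0]}3.png",im["frame"][sl].repeat(3,0).repeat(3,1))
E
```

```text
5.12 [0.4982 0.0845 0.1015] [-1.56  0.38  4.5 ] [0.13 0.21 0.11] 0.0459
5.38 [0.4982 0.0845 0.1015] [-2.61 -0.51  6.85] [0.03 0.41 0.05] 0.046
6.03 [0.5163 0.0776 0.1015] [-6.06  2.63  8.05] [ 0.29  0.94 -0.01] 0.0458
6.92 [0.5439 0.0663 0.1015] [-6.47  1.92  8.69] [0.28 0.97 0.02] 0.0458
8.07 [0.5808 0.0513 0.1015] [-6.57  2.48  8.66] [ 0.43  1.08 -0.03] 0.0454
```

View pics/s3.png

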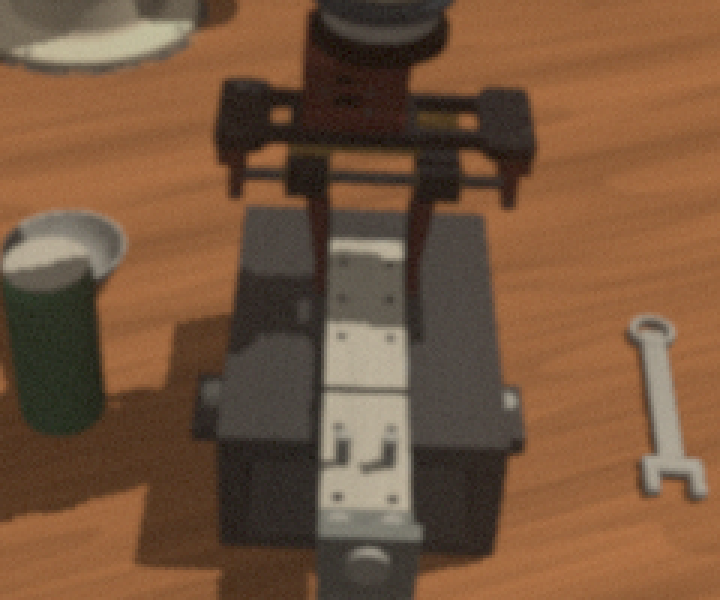

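View pics/t3.png

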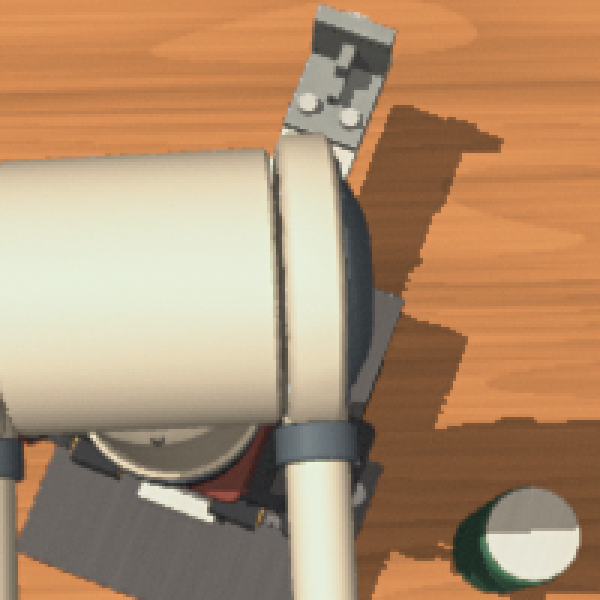

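The scene view shows the plate flat on the block. The line is at about (328–356, 279) and the block's outer edge is at row ~297, visible on both sides of the plate. I'll measure the remaining distance in this view.

```bash
cat > rem.py <<'E'
from meas import *
from plan import *
from scipy.ndimage import gaussian_filter1d as gf
def remaining(im,guess,show=True):
    """guess: expected remaining distance along eb. returns line angle, edge angle, remaining"""
    g=gf(cv2.cvtColor(im["frame"],cv2.COLOR_BGR2GRAY).astype(float),.7,axis=0)
    edge=c+.11*eb
    def find(P,z,kind):
        out=[]
        for X in P:
            u,v=proj(im,[*X,z])[0]; u=int(round(u)); v=int(round(v)); col=g[v-6:v+7,u]
            s=-col if kind=="dark" else -np.gradient(col)
            i=int(np.clip(np.argmax(s),1,11)); a,b,d=s[i-1:i+2]; out.append((u,v-6+i+(a-d)/2/(a-2*b+d) if abs(a-2*b+d)>1e-9 else v-6+i))
        return onplane(im,out,z)[:,:2],np.array(out)
    lat=np.r_[np.linspace(-.07,-.04,12),np.linspace(.04,.07,12)]
    E,pe=find([edge+l*nb for l in lat],.09,"step")
    mid=edge-guess*eb
    L,pl=find([mid+(l+LAT)*nb for l in np.linspace(-.014,.014,10)],.104,"dark")
    fe=cv2.fitLine(E.astype(np.float32),cv2.DIST_HUBER,0,.0005,.001).ravel(); fl=cv2.fitLine(L.astype(np.float32),cv2.DIST_HUBER,0,.0005,.001).ravel()
    ang=lambda f:np.degrees(np.arctan(-f[0]/f[1]))
    n=np.array([fe[1],-fe[0]]); n*=np.sign(n@eb)
    r=n@(fe[2:]-L.mean(0))
    if show: print("edge px",pe[[0,11,12,23]].round(1).tolist(),"line px",pl[[0,-1]].round(1).tolist())
    print("edge ang",ang(fe),"edge off vs model",(fe[2:]-edge)@eb,"line ang",ang(fl),"remaining",r,"scatter",((L-fl[2:])@[fl[1],-fl[0]]).std(),((E-fe[2:])@[fe[1],-fe[0]]).std())
    return r
LAT=0.0
E
python3 - <<'E'
from rem import *
print(remaining(dict(np.load("s2.npz")),.1147))
print(remaining(dict(np.load("s3.npz")),.0255))
E
```

```text
edge px [[297.0, 295.5], [315.0, 295.9], [365.0, 298.4], [383.0, 298.9]] line px [[333.0, 245.8], [349.0, 246.6]]
edge ang -22.04124 edge off vs model 0.0009046714011912342 line ang -22.166704 remaining 0.11563291619478415 scatter 0.00030260239175841907 0.00048233859694092325
0.11563291619478415
edge px [[297.0, 295.5], [315.0, 296.3], [365.0, 298.2], [383.0, 298.7]] line px [[332.0, 279.2], [349.0, 279.9]]
edge ang -22.078472 edge off vs model 0.0010169083027080652 line ang -22.16261 remaining 0.026882834786271848 scatter 0.00018933030073289785 0.0006096170719249894
0.026882834786271848
```

```bash
python3 - <<'E'
from bench import *
from rem import *
p0=tail+.001*np.array([-ep[1],ep[0]])
def rep(): s=state(); print(round(s["time"],2),s["ee_pos"].round(4),s["ft_force"].round(2),s["moment"].round(2),round(s["finger_gap"],4)); return s
move_l([*(p0+.1155*eb),.1003],.03,quat(np.radians(-22.13))); hold(.3); s=rep()
print("disp",(s["ee_pos"][:2]-[.4982,.0845])@eb)
im=get_image("scene"); np.savez("s4.npz",**im); cv2.imwrite("pics/s4.png",cv2.resize(im["frame"][240:330,280:400],None,fx=6,fy=6,interpolation=cv2.INTER_CUBIC))
remaining(im,.0008)
E
```

```text
9.47 [0.6044 0.0418 0.1015] [-6.91  3.36  8.84] [0.38 1.12 0.02] 0.0456
disp 0.11446429780239677
edge px [[297.0, 295.4], [315.0, 296.6], [365.0, 297.9], [383.0, 299.1]] line px [[332.0, 290.0], [349.0, 290.8]]
edge ang -22.061651 edge off vs model 0.0011384939468918754 line ang -22.656593 remaining 0.0016021028325883444 scatter 6.741295010285393e-05 0.0005647306590747781
```

View pics/s4.png

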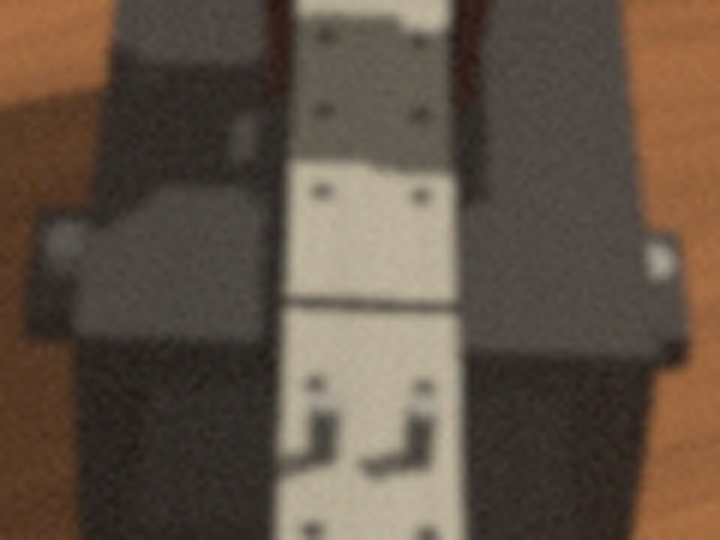

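The two views disagree: the scene view leaves 1.6 mm and the top view leaves 0.3 mm. I'll refine the better-resolved top image with sub-pixel profiles.

```bash
python3 - <<'E'
from rem import *
from scipy.ndimage import map_coordinates as mc
im=dict(np.load("top0.npz"))
def prof(im,base,e,n,lat,xs,z,ch=None):
    G=cv2.cvtColor(im["frame"],cv2.COLOR_BGR2GRAY).astype(float) if ch is None else im["frame"][...,ch].astype(float)
    out=[]
    for l in lat:
        P=np.array([[*(base+x*e+l*n),z] for x in xs]); uv=proj(im,P); out.append(mc(G,[uv[:,1],uv[:,0]],order=1))
    return np.array(out)
xs=np.arange(-.008,.008,.0001)
def cross(p):  # half-level crossing
    a,b=p[:20].mean(),p[-20:].mean(); h=(a+b)/2; i=np.where(np.diff(np.sign(p-h)))[0]; return xs[i[len(i)//2]] if len(i) else np.nan
for ch in(1,2):
  for s,nm in((1,"outer"),(-1,"back")):
    lat=np.r_[np.linspace(-.07,-.035,15),np.linspace(.035,.07,15)]
    v=np.array([cross(p) for p in prof(im,c+s*.11*eb,eb,nb,lat,xs,.09,ch)])
    k=lat<0; print(nm,ch,np.nanmedian(v),"lat-",np.nanmedian(v[k]),"lat+",np.nanmedian(v[~k]))
nP=np.array([-ep[1],ep[0]])
v=[]
for p in prof(im,line,ep,nP,np.linspace(-.018,.018,15),xs,.104):
    w=np.clip(np.percentile(p,80)-10-p,0,None); v.append((w*xs).sum()/w.sum())
print("line",np.median(v))
v=np.array([cross(p) for p in prof(im,line-.14*ep,ep,nP,np.linspace(-.018,.018,15),xs,.104,0)]);print("plate end",np.median(v))
E
```

```text
outer 1 -0.00010000000000004797 lat- -0.0005000000000000455 lat+ 0.000399999999999949
back 1 -0.00015000000000004766 lat- 0.0010999999999999448 lat+ -0.0013000000000000407
outer 2 0.0002999999999999496 lat- 0.000899999999999946 lat+ -4.85722573273506e-17
back 2 -0.001100000000000042 lat- -0.001900000000000037 lat+ -0.0007000000000000443
line 1.4008692104179463e-06
plate end -0.00010000000000004797
```

```bash
python3 - <<'E'
from bench import *
from rem import *
p0=tail+.001*np.array([-ep[1],ep[0]])
def rep(): s=state(); print(round(s["time"],2),s["ee_pos"].round(4),s["ft_force"].round(2),s["moment"].round(2),round(s["finger_gap"],4)); return s
move_l([*(p0+.1164*eb),.1001],.02,quat(np.radians(-22.13))); hold(.4); s=rep()
print("disp",(s["ee_pos"][:2]-[.4982,.0845])@eb)
for i in range(2):
    im=get_image("scene"); remaining(im,.0)
np.savez("s5.npz",**im); cv2.imwrite("pics/s5.png",im["frame"])
d=im["depth"]; # plate flatness: heights along plate axis
v,u=np.mgrid[0:480,0:640]; o,r=ray(im,np.c_[u.ravel(),v.ravel()]); P=o+r*d.ravel()[:,None]
hsv=cv2.cvtColor(im["frame"],cv2.COLOR_BGR2HSV).reshape(-1,3)
x=(P[:,:2]-c)@eb; y=(P[:,:2]-c)@nb
for a,b in((-.02,.02),(.02,.06),(.06,.1),(.115,.15)):
    k=(x>a)&(x<b)&(abs(y)<.012)&(d.ravel()>0); print(a,b,k.sum(),np.median(P[k,2]))
E
```

```text
10.18 [0.6051 0.0416 0.1015] [-7.94  3.51  9.79] [ 0.45  1.26 -0.04] 0.0457
disp 0.11515995008355316
edge px [[297.0, 295.4], [315.0, 296.0], [365.0, 298.1], [383.0, 299.4]] line px [[332.0, 290.3], [349.0, 291.1]]
edge ang -22.226414 edge off vs model 0.001069537691131301 line ang -21.966743 remaining 0.0008578052748114042 scatter 0.00010473725601510027 0.0005609072824403419
edge px [[297.0, 295.0], [315.0, 296.1], [365.0, 298.2], [383.0, 299.0]] line px [[332.0, 290.3], [349.0, 291.1]]
edge ang -22.040907 edge off vs model 0.001063416312814246 line ang -21.99376 remaining 0.0007998918805352901 scatter 0.00010856195525920361 0.0005722851030449647
-0.02 0.02 490 0.22890171674788057
0.02 0.06 3280 0.36617337395481553
0.06 0.1 232 0.10391304065458334
0.115 0.15 217 0.10381584101591412
```

View pics/s5.png

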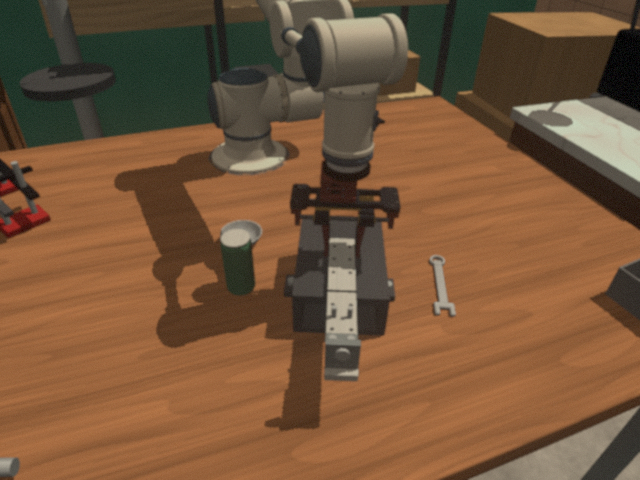

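The plate is flat at 0.104 m on both sides of the edge. The line (332–349, ~290.7) is parallel to the edge, and the two views bracket zero at about +0.8 and −0.4 mm. The spanner, can and dish are where they were, so I'm handing in.

```bash
python3 - <<'E'
from bench import *
job_done()
E
```

```text
the job is handed in; nothing more can be done
```

I gripped the plate across its back end and slid it about 115 mm outward. I turned it about 1° on the way so the line runs parallel to the block's outer edge. I handed in at about 10 s of the 32 s, still gripping and pressing down with about 10 N.

Last checks:
- **Flatness:** the plate top measured 0.1039 m inside the edge and 0.1038 m beyond it, so it is flat on the block.
- **Line angle:** it is within about 0.3° of the edge in the scene view.
- **Line position:** the views disagree slightly. The scene view puts the line 0.8 mm short of the edge. The first top view plus the distance the arm moved puts it about 0.4 mm past. I stopped between the two. The arm blocked a direct top view at the end.
- **Forces and other objects:** the wrist force readings I took stayed under about 14 N. The spanner, can and dish look unmoved in the last scene picture.

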